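# Put the carver's mallet away in the locked tool chest

## Robot

A 6-joint arm with a two-finger parallel gripper is mounted at the origin on the work surface. World frame = base frame: x ahead of the robot, y to its left, z up, the work surface at z = 0. Lengths are in mm, angles in degrees, forces in N, time in s.
With the tool pointing down it reaches from about 325 to 925 mm from the base axis. Payload 3.1 kg.
Tool frame: the origin (TCP) lies at the very end of the fingers, on their centre line; the grasp point (between the pads) lies grasp_offset behind it (grasp_offset is the distance from the TCP to the grasp point, in mm); z points along the fingers, y is the line along which they close (so a half turn about z gives the same grasp; the last joint's range is limited). The gripper opens to 85 mm and grips with 20 to 120 N. Pads are 22 mm wide; open, the fingers measure 114 mm over their backs; the gripper's body (76 mm by 85 mm) begins 54 mm behind the grasp point. The pads swing forward as they close: fully open they stand 13 mm farther back than shut.
Start: joints at [65.077, 12.427, 92.441, -0, 75.132, -6.429], TCP at [198.246, 592.738, 231.3] pointing down, gripper open.
Joint ranges: [-157.48, 157.48], [-44.54, 120.13], [17.64, 146.25], [-64.5, 244.5], [7.68, 150.69], [-147.95, 147.95]. Speed limits (degrees/s): [159.86, 159.86, 180, 180, 180, 180].

## Interface

Orientations are given as [roll, pitch, yaw] about the fixed x, y, z axes, in that order (R = Rz(yaw) Ry(pitch) Rx(roll)).
In Python, from station import * gives the robot as it stands. Calls block until the motion is done:
- goto(position, orientation): joint-space move of the TCP to a pose.
- move_l(position, attitude=None, speed=150): straight line of the TCP; attitude=None keeps the orientation; speed is the mean speed in mm/s.
- move_j(angles): joint-space move.
- grip(opening, squeeze=None): finger opening in mm; squeeze is the grip in N (None keeps the last); returns when the fingers have stopped.
- wait(seconds).
- solve_ik(position, orientation): joint angles nearest the present ones, or None.
- get_obs(): the state.
- get_image(name): name is "scene" or "top" or "wrist"; returns the picture (420x560x3 uint8, red, green, blue); there is no depth.
- get_calibration(name): a dict with "fx", "fy", "cx", "cy" (pixels), "D" ([k1, k2, p1, p2, k3] as OpenCV has them; the pictures are not rectified), "R" (3x3) and "t" (3): a world point X has camera coordinates R X + t; the wrist camera has in their place "mount" (4x4, takes a point from camera to tool coordinates, whose origin is the TCP and whose axes are the flange's). Camera axes: x right, y down, z forward; pixel columns grow to the right and rows downward; lengths in mm; the calibration is good to about 2 mm. A picture is of the moment at which its call begins: read the wrist's pose just before it. get_calibration takes no time and is no camera call.
A pose or a line that the arm cannot do raises Unreachable and nothing moves.
- sign_off(): hands the job in; it is judged then, once.
Trained networks look in the newest picture that a camera, given by its name, has taken for a name from the list of things; names that differ only in an ending like _2 or _b are one class to them, and where a whole thing is asked for, a point or a joint stands for the part that bears it (a point fixed in the world has none). Each returns a list of dicts, best first, with "score" (0 to 1); they miss things now and then, are a little off and sometimes report something else, mostly with a low value. They report only what shows in the picture. A call takes as long as a camera call. They do not tell look-alikes from the thing itself.
- spot_in(name, camera): "extent" ([centre column, centre row, width, height] in pixels, round what is visible of it).
- regions_of(name, camera): "region" (420x560 bool, what is visible of it) and "extent" ([centre column, centre row, width, height] in pixels, round what is visible of it).
The state is a dict: "t": time; "joint_pos": joint angles; "qvel": joint speeds; "effort": joint torques, N m; "tcp_pos": TCP position; "ee_rot": TCP orientation; "wrist_force": force on the tool from outside, world axes, zero at the start; "moment": the same for the moment, N m; "grip_width": finger opening in mm; "grip_force": force on a finger pad.
Only numpy, scipy, OpenCV 4.12 (cv2) and the standard library are available. Lean on these libraries where they do the work, as an engineer would, in place of code of your own. Each camera call takes 0.05 s, during which the arm holds its last target. There are 200 camera calls.

## Task

The tool chest on the stall is locked: slide its safety catch fully aside, then press the release button that it covered, and the lid springs up. Draw the carver's mallet out from under the display riser and lay it in the chest, flat on the chest floor, its head tucked right under the fixed deck and its handle left in the open part; leave the lid standing open, and do not shift or tip the other wares. Only the mallet's head sticks out at first, and it cannot be held by the head where it has to go, so you will have to put it down on the way and change your hold to the handle.

Things in the scene. Friction and masses are not known exactly. Their poses are not given: they have to be found in the camera images.
- chest: wooden tool chest fixed to the table, outside 166 (x) x 350 (y) mm, walls 70 high and 8 thick, inner floor at z=10; origin at the centre of its underside. The lid covers the part inside x=-75 to 75, y=-65 to 167; a fixed deck covers its -y end
- chest_deck (a point): centre of the top of the chest's fixed dark deck, at chest x=0, y=-120, z=82: 166 x 110 x 12 thick, so over chest y=-175 to -65, underside at z=70, hollow beneath to y=-167. On it two brass rails along x, 7 wide, 61 apart between centres, tops at chest z=95, guide the catch. Nothing on the deck is higher than the catch's lug (chest z=125)
- shutter_grip (a point): centre of the top of the catch's wooden grip lug (14 along chest x, 36 along chest y, standing 26 above the steel catch plate, 56 x 66 x 4 thick, top at chest z=99.5, lug centred on it); moves with the catch. Axes as the chest
- shutter (a joint): safety catch, m: 0 = over the button, grows as it slides along chest +x to its stop at 0.068; about 1.5 N, stays where it is left
- release_top (a point): centre of the top of the round steel release button (32 diameter), at chest x=-45, y=-120, z=93 when out, right under the catch plate when the catch is at 0; pressed straight down
- release (a joint): button travel, m: 0 = out, stop at 0.009; spring, about 1.2 N to start and 5 N fully down, springs back. It draws back the bolt that holds the lid; the lid is free from about 0.0075
- lid (a joint): wooden lid (166 x 223 x 12 mm) over the open part, hinged along chest x at chest y=172, z=70 (its +y end). rad: 0 = shut and bolted, springs up by itself within about 2 s when freed, to its stop at 1.8, past upright; its edge then stands about 300 mm above the table
- riser: low wooden display riser fixed to the table, mouth towards its -x: board 200 (y) wide and 150 deep over x=35 to 185, underside at z=62, top at z=76, side cheeks 12 thick, closed at the back; a bowl stack and two boards stand on it, up to z=146, over x=80 to 175. Origin on the table 35 mm in front of the mouth's middle
- mallet: loose wooden mallet, 183 long, 0.15 to 0.3 kg, lying level along its x: head 65 (x) x 56 (y) x 50 high, a handle 28 x 28 from x=32 to 132, centred 25 above the underside, an end knob 18 x 40 x 50 high to x=150. Origin under the head's centre; x points from head to handle; centre of mass near x=39. At first handle and knob are under the riser, the head outside
- mallet_head (a point): centre of the mallet's head
- mallet_knob (a point): centre of the mallet's end knob, 141.5 mm from the head's centre
- coasters: loose stack of cork coasters in one piece, 80 diameter, 36 high, origin under its centre; leave alone
- mug: loose wooden mug, 72 diameter, 72 high, handle to its +y (reaches about 65 from the axis), origin under its centre; leave alone
- bowl: loose dark wooden bowl, 110 diameter, 45 high, origin under its centre; leave alone
- jar: loose glass jar, 68 diameter, 95 high, origin under its centre; leave alone
- spoon: loose wooden spoon, 200 long, lying along its x, behind the chest; leave alone
- block: loose wooden block, 90 x 60 x 45 high, origin under its centre; leave alone
There are look-alikes about, which are no part of the job. Leave any yellow look-alike of the mallet alone.

How it is judged:
By the outcome, as a careful person would: the job done as asked, in the order asked, and still so for the second after the job is handed in, with the robot touching nothing.
It also fails if it takes over 72 s, if anything falls off the work surface, if the arm or the gripper's body presses on something with over 40 N, if the wrist force passes 120 N, or if a joint passes its speed limit or range.

## Working session

There is one attempt and no reset: what is moved stays moved. The work goes in short steps, each a Python script; the robot and the scene stay as the last script left them, time stands still between calls to the robot, and variables do not carry over. Pictures are saved under pics/ and viewed, at most 11 in all, crops included, and the job is handed in when it is done.

```bash
mkdir -p pics; ls
python3 - <<'E'
from station import *
import cv2, numpy as np
o=get_obs(); print({k:o[k] for k in("t","tcp_pos","ee_rot","grip_width")}); print([k for k in dir() if 'offset' in k], o.keys())
try: print(grasp_offset)
except Exception as e: print(e)
for c in("scene","top"):
    im=get_image(c); cv2.imwrite(f"pics/{c}0.png",im[:,:,::-1])
    np.save(f"pics/{c}0.npy",im)
    cal=get_calibration(c); print(c,{k:np.round(np.array(v),3).tolist() for k,v in cal.items()})
    for n in("chest","shutter_grip","riser","mallet","mallet_head","mug","coasters","jar","bowl","block","spoon"):
        print(c,n,[(round(d["score"],2),np.round(d["extent"]).astype(int).tolist()) for d in spot_in(n,c)])
print(get_calibration("wrist"))
E
```

```text
pics
{'t': 0.0, 'tcp_pos': array([197.88892845, 591.99794398, 229.94725358]), 'ee_rot': array([-1.79863615e+02, -1.37855677e-02,  1.61504491e+02]), 'grip_width': 85.39624396959698}
['grasp_offset'] dict_keys(['t', 'joint_pos', 'qvel', 'effort', 'tcp_pos', 'ee_rot', 'wrist_force', 'moment', 'grip_force', 'grip_width'])
18.700000000000003
scene {'fx': 514.329, 'fy': 514.329, 'cx': 280.063, 'cy': 209.86, 'D': [-0.187, 0.0, 0.0, 0.0, 0.0], 'R': [[-0.107, 0.994, -0.009], [0.811, 0.082, -0.58], [-0.576, -0.069, -0.815]], 't': [61.528, -330.294, 1756.178]}
scene chest [(0.89, [203, 228, 136, 81])]
scene shutter_grip []
scene riser [(0.96, [366, 291, 85, 71]), (0.33, [366, 252, 22, 18])]
scene mallet [(0.8, [395, 170, 47, 44]), (0.43, [274, 308, 25, 39])]
scene mallet_head [(0.94, [368, 250, 20, 21]), (0.82, [442, 226, 62, 31]), (0.62, [393, 167, 46, 47]), (0.61, [162, 196, 26, 14])]
scene mug [(0.69, [317, 248, 22, 37])]
scene coasters [(0.59, [422, 279, 34, 30]), (0.29, [204, 230, 139, 82])]
scene jar [(0.59, [273, 308, 29, 37])]
scene bowl [(0.91, [292, 192, 37, 29])]
scene block [(0.65, 
[... 831 characters left out ...]
0]), (0.33, [375, 199, 130, 71])]
top block [(0.67, [337, 248, 34, 21])]
top spoon [(0.94, [380, 159, 66, 14]), (0.75, [335, 250, 34, 22]), (0.39, [215, 185, 26, 32])]
{'fx': 363.9467957503046, 'fy': 363.9467957503046, 'cx': 276.54723284850087, 'cy': 211.76147852718663, 'D': array([-0.07028299,  0.        ,  0.        ,  0.        ,  0.        ]), 'mount': array([[-1.59017848e-04, -9.63085530e-01, -2.69195534e-01,
         6.86430161e+01],
       [ 9.99999555e-01,  9.73069917e-05, -9.38844448e-04,
        -1.07484855e-01],
       [ 9.30382111e-04, -2.69195564e-01,  9.63085086e-01,
        -1.43139840e+02],
       [ 0.00000000e+00,  0.00000000e+00,  0.00000000e+00,
         1.00000000e+00]])}
```

Run:
```python
import cv2
a=cv2.imread("pics/top0.png")[80:350,80:480]
cv2.imwrite("pics/top0z.png",cv2.resize(a,(800,540),interpolation=cv2.INTER_CUBIC))
a=cv2.imread("pics/scene0.png")[110:350,110:490]
cv2.imwrite("pics/scene0z.png",cv2.resize(a,(798,504),interpolation=cv2.INTER_CUBIC))
```

```text
(no output)
```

View pics/top0z.png

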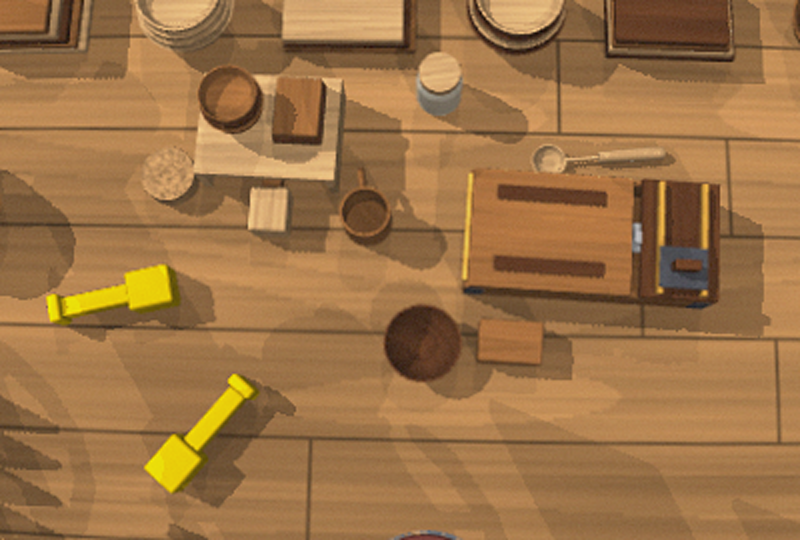

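View pics/scene0z.png

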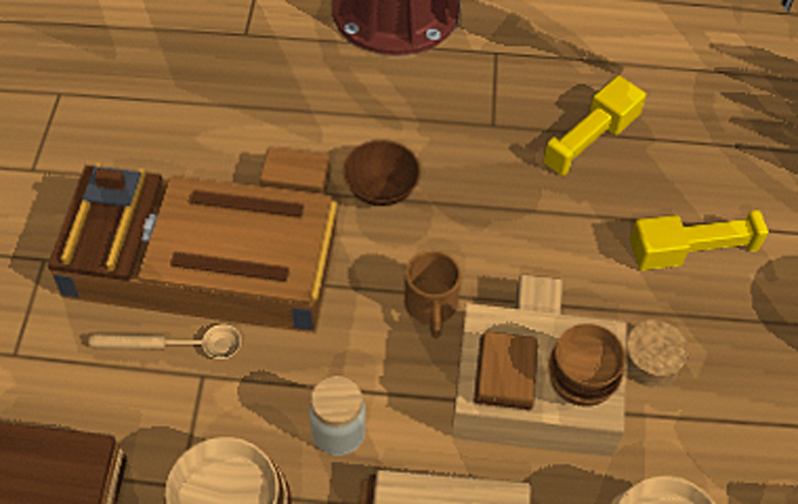

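The pale head in front of the riser at full-frame top (214,184) is the mallet: its handle is hidden under the riser. The two yellow ones at top (140,229) and (181,296) are look-alikes. The chest deck with the blue catch is at top (422,213), at the -y end. Next I'll fit poses from silhouettes.

```bash
cat > h.py <<'E'
from station import *
import cv2, numpy as np
from scipy.optimize import minimize
def proj(c,P):
    k=get_calibration(c); K=np.array([[k["fx"],0,k["cx"]],[0,k["fy"],k["cy"]],[0,0,1]])
    return cv2.projectPoints(np.array(P,float),cv2.Rodrigues(np.array(k["R"]))[0],np.array(k["t"],float),K,np.array(k["D"]))[0][:,0]
def box(x0,x1,y0,y1,z0,z1): return np.array([[x,y,z] for x in(x0,x1) for y in(y0,y1) for z in(z0,z1)],float)
def place(P,q):
    a=np.radians(q[2]);c,s=np.cos(a),np.sin(a)
    return np.c_[P[:,0]*c-P[:,1]*s+q[0],P[:,0]*s+P[:,1]*c+q[1],P[:,2]]
def unproj(c,uv,z):
    k=get_calibration(c); K=np.array([[k["fx"],0,k["cx"]],[0,k["fy"],k["cy"]],[0,0,1]])
    d=np.r_[cv2.undistortPoints(np.array([[uv]],float),K,np.array(k["D"]))[0,0],1]
    R=np.array(k["R"]);o=-R.T@k["t"];d=R.T@d
    return (o+d*(z-o[2])/d[2])[:2]
def fit(masks,parts,q0,S=4):
    "masks {cam:bool}; parts = list of convex point sets; x,y,yaw by mask overlap"
    big={c:cv2.GaussianBlur(cv2.resize(m.astype(np.float32),None,fx=S,fy=S),(0,0),2) for c,m in masks.items()}
    def cost(q):
        t=0
        for c,m in big.items():
            r=np.zeros(m.shape,np.float32)
            for P in parts: cv2.fillConvexPoly(r,cv2.convexHull(np.round((proj(c,place(P,q))+.5)*S*16-8).astype(np.int32)),1.,shift=4)
            t+=1-np.minimum(m,r).sum()/np.maximum(m,r).sum()
        return t
    r=minimize(cost,q0,method="Nelder-Mead",options=dict(initial_simplex=np.array(q0)+np.array([[0,0,0],[15,0,0],[0,15,0],[0,0,5]]),xatol=.05,fatol=1e-5))
    return r.x,r.fun
def region(n,c,near):
    L=[d for d in regions_of(n,c) if np.hypot(d["extent"][0]-near[0],d["extent"][1]-near[1])<20]
    return np.array(L[0]["region"]) if L else None
E
python3 - <<'E'
from h import *
for c in("top","scene"): get_image(c)
def go(n,nt,ns,parts,yaw,zc):
    m={}
    for c,p in(("top",nt),("scene",ns)):
        r=region(n,c,p)
        if r is not None: m[c]=r
    q0=[*unproj("top",nt,zc),yaw]
    for cs in [list(m)]+[[c] for c in m]:
        q,f=fit({c:m[c] for c in cs},parts,q0); print(n,cs,np.round(q,1),round(f,3))
go("chest",(374,198),(203,228),[box(-83,83,-175,175,0,82)],0,41)
go("riser",(215,143),(366,291),[box(35-110,185-110,-100,100,0,76)],0,38)
go("mallet_head",(214,185),(368,250),[box(-32.5,32.5,-28,28,0,50)],0,25)
cyl=lambda r,h:np.array([[r*np.cos(t),r*np.sin(t),z] for t in np.linspace(0,6.28,24) for z in(0,h)])
go("coasters",(164,167),(422,279),[cyl(40,36)],0,18)
go("mug",(262,186),(317,248),[cyl(36,72)],0,36)
go("bowl",(290,252),(292,192),[cyl(55,45)],0,22)
go("block",(337,250),(251,190),[box(-30,30,-45,45,0,45)],0,22)
go("jar",(297,120),(273,308),[cyl(34,95)],0,47)
for uv in((181,296),(140,229)): print("yellow",unproj("top",uv,25))
E
```

```text
chest ['top', 'scene'] [ 520.  -223.2   -2.6] 0.062
chest ['top'] [ 520.3 -223.6   -2.6] 0.03
chest ['scene'] [ 519.1 -222.7   -2.7] 0.031
riser ['top', 'scene'] [671.1 235.4  -2.3] 0.147
riser ['top'] [678.5 235.5  -3. ] 0.093
riser ['scene'] [669.7 235.4  -2.2] 0.032
mallet_head ['top', 'scene'] [557.3 233.5   1.6] 0.62
mallet_head ['top'] [559.  233.5   2.4] 0.133
mallet_head ['scene'] [536.6 234.8  -3.2] 0.462
coasters ['top', 'scene'] [609.1 386.5   4.2] 0.209
coasters ['top'] [608.8 385.2   2.2] 0.114
coasters ['scene'] [609.  387.2   2.3] 0.091
mug ['top', 'scene'] [548.3  93.2   3. ] 0.23
mug ['top'] [548.5  92.5   3.2] 0.128
mug ['scene'] [547.3  94.    5.1] 0.096
bowl ['top', 'scene'] [367.6   9.9   3.8] 0.355
bowl ['top'] [369.6   9.2  -0.9] 0.081
bowl ['scene'] [346.9  11.9   8.9] 0.239
block ['top', 'scene'] [ 3.732e+02 -1.107e+02 -3.000e-01] 0.358
block ['top'] [ 374.2 -111.     0.6] 0.082
block ['scene'] [ 3.659e+02 -1.107e+02 -1.000e-01] 0.262
jar ['top', 'scene'] [745.1  -6.7   6. ] 0.284
jar ['top'] [745.1  -8.3   6.9] 0.124
jar ['scene'] [748.8  -5.    6. ] 0.141
yellow [238.46388612 315.25451322]
yellow [425.11145595 445.77926459]
```

```bash
cat >> h.py <<'E'
CH=[520,-223.3,-2.6]
def ch(x,y,z): return place(np.array([[x,y,z]],float),CH)[0]
def wproj(P,T=None):
    from scipy.spatial.transform import Rotation as Ro
    o=get_obs(); k=get_calibration("wrist"); M=np.eye(4); M[:3,:3]=Ro.from_euler("xyz",o["ee_rot"],degrees=True).as_matrix(); M[:3,3]=o["tcp_pos"]
    C=np.linalg.inv(M@k["mount"]); K=np.array([[k["fx"],0,k["cx"]],[0,k["fy"],k["cy"]],[0,0,1]])
    return cv2.projectPoints(np.array(P,float),cv2.Rodrigues(C[:3,:3])[0],C[:3,3],K,np.array(k["D"]))[0][:,0]
E
python3 - <<'E'
from h import *
goto(ch(-45,-120,230),[180,0,87.4]); o=get_obs(); print(o["t"],o["joint_pos"].round(1),o["tcp_pos"].round(1),o["ee_rot"].round(1),o["wrist_force"].round(1))
P=np.array([ch(*p) for p in[(-45-7,-138,125.5),(-45+7,-138,125.5),(-45+7,-102,125.5),(-45-7,-102,125.5),(-83,-175,82),(83,-175,82),(83,-65,82),(-83,-65,82)]])
uv=wproj(P); im=get_image("wrist")[:,:,::-1].copy()
for i in(0,4): cv2.polylines(im,[np.round(uv[i:i+4]).astype(np.int32)],True,(0,255,0) if i else (0,0,255),1)
cv2.imwrite("pics/w1.png",im)
E
```

```text
5.4917 [-42.9   7.1  98.7   0.   74.2 -40.3] [ 470.  -340.5  230. ] [180.   -0.   87.5] [ 0.1 -0.3  0.3]
```

View pics/w1.png

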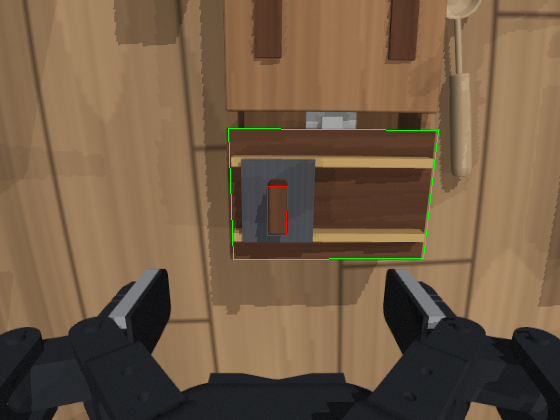

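The projected outlines match: the lug is at wrist (277,210) and the deck spans (230..437, 128..260). Next: slide the catch and press the button.

Run:
```python
from h import *
def s(n): 
    o=get_obs(); print(n,round(o["t"],1),o["tcp_pos"].round(1),o["wrist_force"].round(1),round(o["grip_width"],1),round(float(np.max(o["grip_force"])),1))
move_l(ch(-45,-120,105),speed=200); s("down")
grip(12,25); s("grip")
move_l(ch(-45+69.5,-120,105),speed=100); s("slid")
grip(60); move_l(ch(24,-120,150),speed=200); grip(0)
move_l(ch(-45,-120,110),speed=200); move_l(ch(-45,-120,97),speed=80); s("above")
b=get_obs()["wrist_force"][2]
for z in np.arange(93,80,-1.):
    move_l(ch(-45,-120,z),speed=60); f=get_obs()["wrist_force"][2]-b; print(z,round(f,1),end=" ")
    if f>9: break
wait(.3); s("pressed"); move_l(ch(-45,-120,200),speed=250); 
im=get_image("scene"); cv2.imwrite("pics/s1.png",cv2.resize(im[110:350,110:490,::-1],(798,504)))
s("end")
```

```text
down 6.3 [ 470.4 -341.7  106. ] [ 0.2 -0.6  0.8] 85.2 0.0
grip 7.0 [ 469.8 -341.3  105.5] [0.7 0.9 2.6] 13.5 26.2
slid 7.8 [ 536.  -344.6  105.4] [-11.6   0.7  10.1] 13.1 27.4
above 10.2 [ 469.9 -340.8   96.4] [-0.7  0.6 -0.1] -0.0 0.0
93.0 0.4 92.0 0.9 91.0 2.0 90.0 2.5 89.0 2.4 88.0 2.9 87.0 3.2 86.0 3.6 85.0 4.4 84.0 4.6 83.0 8.9 82.0 14.4 pressed 13.4 [ 469.9 -341.3   83.9] [-1.   3.5 13.7] -0.2 6.4
end 14.1 [ 467.7 -339.8  196.7] [ 0.6 -0.1 -0.4] -0.3 0.0
```

View pics/s1.png

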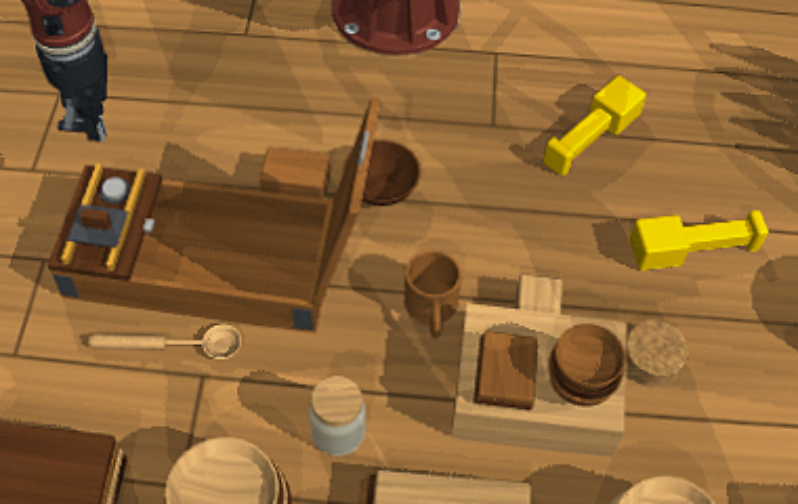

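The lid is up past upright. The round steel button at (115,190) shows, and the catch sits past it at (97,225). Next I'll go over the lid to the mallet and look closely.

Run:
```python
from h import *
def s(n): 
    o=get_obs(); print(n,round(o["t"],1),o["joint_pos"].round(0),o["tcp_pos"].round(1),o["wrist_force"].round(1))
goto(ch(-45,-120,430),[180,0,87.4]); s("up")
goto([530,110,430],[180,0,180]); goto([530,233,210],[180,0,180]); grip(85); s("over")
P=np.vstack([place(box(-32.5,32.5,-28,28,50,50)[[0,2,6,4]],[558,233.5,2])])
uv=wproj(P); im=get_image("wrist"); np.save("pics/w2.npy",im)
R=regions_of("mallet_head","wrist")
for d in R: print(round(d["score"],2),np.round(d["extent"]))
v=im[:,:,::-1].copy(); cv2.polylines(v,[np.round(uv).astype(np.int32)],True,(0,0,255),1)
if R: cv2.drawContours(v,cv2.findContours(np.array(R[0]["region"],np.uint8),0,1)[0],-1,(0,255,0),1)
cv2.imwrite("pics/w2.png",v)
```

```text
up 15.0 [-43.   2.  83.  -0.  95. -40.] [ 469.1 -340.7  426.7] [-0.1  0.5 -2. ]
over 18.5 [ 17.   8. 100.  -0.  72. -73.] [530.  233.  209.9] [-0.1 -0.1  0.7]
0.77 [280. 221.  70.  99.]
```

View pics/w2.png

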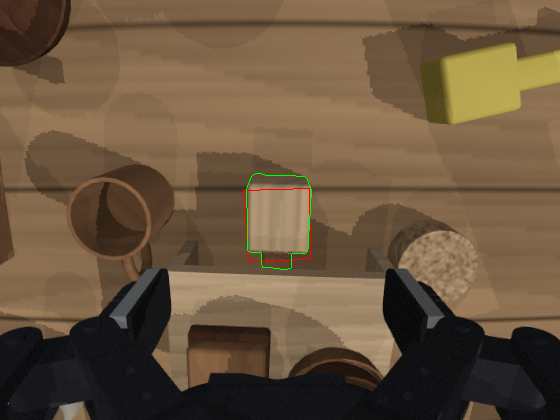

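The pale head (247..310, 184..252) has the handle stub going under the riser at (277,262), so this is the mallet. It sits about 5 mm nearer the robot than the first fit. Now to draw it out.

Run:
```python
from h import *
def s(n): 
    o=get_obs(); print(n,round(o["t"],1),o["tcp_pos"].round(1),o["wrist_force"].round(1),round(o["grip_width"],1),round(float(np.max(o["grip_force"])),1))
A=[180,0,180]
goto([545,233,90],A); move_l([545,233,12],speed=150); s("down")
grip(50,60); s("grip")
move_l([545,233,14.5],speed=40); s("lift")
move_l([380,233,14.5],speed=120); s("out")
move_l([380,233,12],speed=40); grip(85); s("rel")
move_l([380,233,130],speed=250)
goto([410,233,230],[180,0,0]); s("look")
im=get_image("wrist"); R=regions_of("mallet","wrist")
for d in R: print(round(d["score"],2),np.round(d["extent"]))
uv=wproj(np.vstack([place(box(-32.5,32.5,-28,28,50,50)[[0,2,6,4]],[388,233,0]),place(box(132,150,-20,20,50,50)[[0,2,6,4]],[388,233,0])]))
v=im[:,:,::-1].copy()
for i in(0,4): cv2.polylines(v,[np.round(uv[i:i+4]).astype(np.int32)],True,(0,0,255),1)
cv2.imwrite("pics/w3.png",v)
```

```text
down 19.8 [546.5 233.5  13.6] [-0.1  0.4  0.3] 85.1 0.0
grip 20.2 [546.8 233.6  14. ] [-0.6  0.1  5.9] 55.7 64.5
lift 20.4 [544.5 232.8  14.1] [ 0.1  0.2 -1. ] 55.1 63.9
out 22.0 [380.3 233.   14.5] [ 0.4  0.7 -1.5] 55.6 63.9
rel 22.6 [380.1 232.9  11.8] [ 0.4  0.  -0.3] 84.9 0.0
look 25.9 [409.8 232.9 229.6] [ 0.8 -0.4 -0.6] 85.2 0.0
0.85 [213. 327. 117. 127.]
0.82 [ 75. 160. 150.  84.]
0.78 [278. 139.  60. 206.]
```

View pics/w3.png

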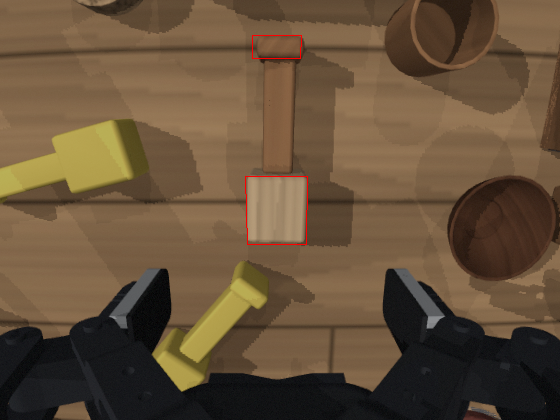

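Red outlines match: the mallet lies free with its head at (276,210) and knob at (277,47), so its pose is (388,233,0°). Next: regrip on the handle, carry over the lid and lower it into the chest.

Run:
```python
from h import *
def s(n): 
    o=get_obs(); print(n,round(o["t"],1),o["joint_pos"].round(0),o["tcp_pos"].round(1),o["wrist_force"].round(1),o["moment"].round(2),round(o["grip_width"],1),round(float(np.max(o["grip_force"])),1))
goto([473,233,90],[180,0,0]); move_l([473,233,11.3],speed=150); s("down")
grip(20,100); s("grip")
move_l([473,233,60],speed=100); s("lift")
goto([473,200,390],[180,0,0]); goto(ch(0,57,390),[180,0,87.4]); s("over")
move_l(ch(0,57,110),speed=250); s("above")
im=get_image("scene"); cv2.imwrite("pics/s2.png",cv2.resize(im[130:310,110:390,::-1],(784,504),interpolation=cv2.INTER_CUBIC))
```

```text
down 27.3 [ 19.  18. 113.   0.  49. 109.] [474.2 233.6  12.8] [ 0.4  0.2 -0.1] [ 0.06 -0.01  0.02] 84.9 0.0
grip 27.9 [ 19.  18. 113.  -0.  49. 109.] [473.9 233.3  12.2] [-0.7 -0.5  5.1] [-0.18  0.05 -0.02] 26.5 100.0
lift 28.5 [ 19.  13. 112.   0.  55. 109.] [472.4 232.8  59.6] [ 0.5 -0.4 -3.2] [ 0.03 -0.13  0.02] 26.5 98.9
over 31.7 [-25.  -2.  91.   0.  91. -22.] [ 522.6 -165.8  389.5] [ 0.9  0.9 -2. ] [ 0.09 -0.04  0.  ] 26.5 99.0
above 33.0 [-25.  11. 108.   0.  61. -22.] [ 524.  -166.9  111.6] [-0.9  0.1 -1.9] [ 0.07 -0.07  0.01] 26.5 99.0
```

View pics/s2.png

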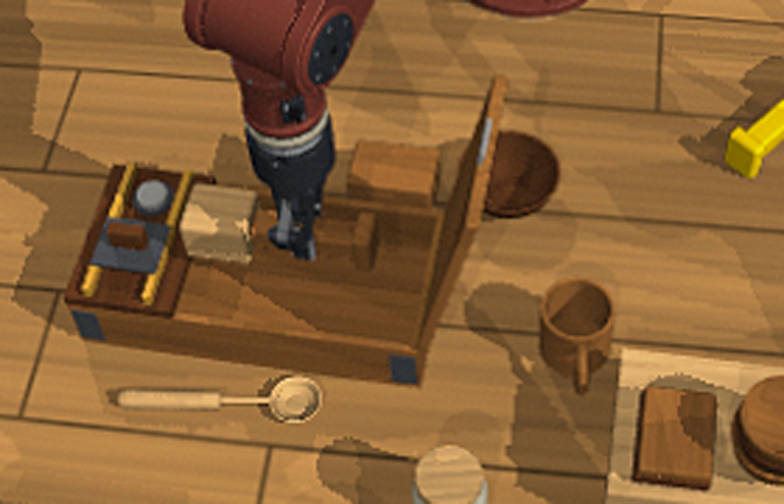

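The mallet hangs level, head at (220,225) just clear of the deck edge, knob at (366,240) clear of the lid. I'll shift 5 mm from the deck, lower and slide under.

Run:
```python
from h import *
def s(n): 
    o=get_obs(); print(n,round(o["t"],1),o["tcp_pos"].round(1),o["wrist_force"].round(1),round(o["grip_width"],1)); return o["wrist_force"]
move_l(ch(0,62,100),speed=80); b=s("shift")
for z in(60,35,25,24):
    move_l(ch(0,62,z),speed=120 if z>30 else 40); f=s(z)
    if np.abs(f-b).max()>10: raise SystemExit("contact")
for y in(30,0,-20,-37):
    move_l(ch(0,y,24),speed=90); f=s(y)
    if np.abs(f[:2]-b[:2]).max()>10: raise SystemExit("contact")
for z in(23,22,21,20,19):
    move_l(ch(0,-37,z),speed=40); f=s(z)
    if f[2]-b[2]>5: break
im=get_image("wrist"); cv2.imwrite("pics/w4.png",im[:,:,::-1])
```

```text
shift 33.3 [ 522.3 -160.8   99.5] [-0.2 -0.1 -1.7] 26.0
60 33.8 [ 524.2 -161.6   61. ] [2.3 0.8 1.1] 26.2
35 34.1 [ 526.8 -163.6   42.9] [-8.4  2.2 35.8] 26.4contact
```

Contact while lowering. I'll back up and look.

Run:
```python
from h import *
o=get_obs(); print(o["tcp_pos"].round(1),o["wrist_force"].round(1),o["moment"].round(2))
move_l(ch(0,62,75),speed=80); o=get_obs(); print(o["t"],o["tcp_pos"].round(1),o["wrist_force"].round(1),o["moment"].round(2))
im=get_image("scene")[130:290,130:310,::-1]; w=get_image("wrist")[:,:,::-1]; t=get_image("top")[140:240,290:450,::-1]
a=cv2.resize(im,(450,400),interpolation=cv2.INTER_CUBIC); b=cv2.resize(w,(350,262)); c=cv2.resize(t,(350,219),interpolation=cv2.INTER_CUBIC)
v=np.zeros((481,800,3),np.uint8); v[:400,:450]=a; v[:262,450:]=b; v[262:481,450:]=c; cv2.imwrite("pics/m5.png",v)
```

```text
[ 526.8 -163.6   42.9] [-8.4  2.2 35.8] [ 0.54  1.42 -0.03]
34.7833 [ 522.3 -161.1   74.5] [ 0.8 -0.1 -2.9] [0.07 0.01 0.06]
```

View pics/m5.png

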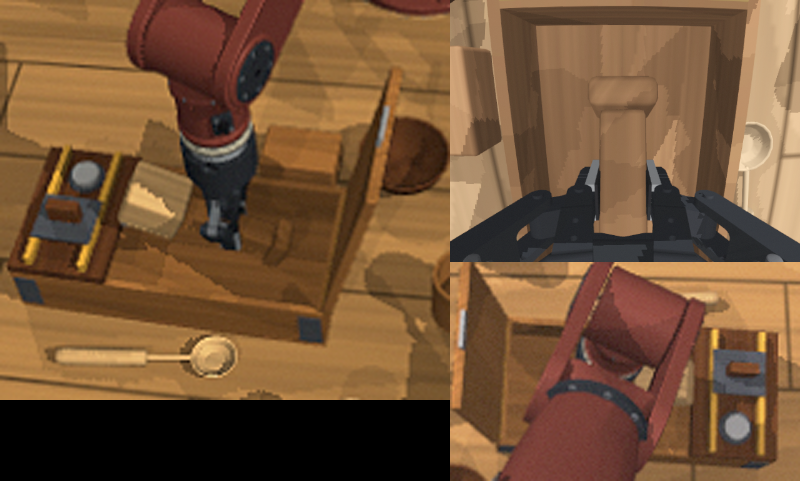

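The head hit the silver bolt that sticks out of the deck edge, so the mallet has pitched head-up in the grip. I'll move further from the deck, loosen the squeeze and lower, so the chest floor levels it via the knob.

Run:
```python
from h import *
def s(n): 
    o=get_obs(); print(n,round(o["t"],1),o["tcp_pos"].round(1),o["wrist_force"].round(1),o["moment"].round(2),round(o["grip_width"],1)); return o["wrist_force"]
b=s("b"); move_l(ch(0,79,75),speed=80); grip(20,25); s("loose")
for z in(60,50,44,40,37,34,31,28,26,24,23,22,21):
    move_l(ch(0,79,z),speed=60); f=s(z)
    if abs(f[2]-b[2])>20 or np.abs(f[:2]-b[:2]).max()>12: break
im=get_image("scene")[130:290,130:310,::-1]; w=get_image("wrist")[:,:,::-1]
a=cv2.resize(im,(450,400),interpolation=cv2.INTER_CUBIC); b=cv2.resize(w,(350,262))
v=np.zeros((400,800,3),np.uint8); v[:400,:450]=a; v[:262,450:]=b; cv2.imwrite("pics/m6.png",v)
```

```text
b 34.9 [ 522. -161.   74.] [ 0.1 -0.2 -2.6] [ 0.09 -0.02  0.02] 26.5
loose 35.5 [ 523.7 -144.5   75.1] [-0.1  0.2 -2.7] [ 0.11  0.03 -0.04] 26.3
60 35.9 [ 522.7 -144.1   59. ] [-0.5  0.2 -1.7] [ 0.08  0.02 -0.03] 26.5
50 36.2 [ 523.  -144.1   49.3] [-0.2 -0.1 -2. ] [ 0.07 -0.04  0.02] 26.6
44 36.5 [ 523.6 -144.4   43.8] [ 0.4 -0.2 -1.4] [ 0.1  -0.01 -0.06] 26.5
40 36.7 [ 524.2 -145.2   42.2] [-3.7 -0.6  9.4] [0.5  0.76 0.22] 26.5
37 37.0 [ 524.9 -146.4   40.7] [-6.5 -3.5 15. ] [0.35 1.15 0.31] 26.2
34 37.2 [ 525.7 -147.6   38.6] [-6.2 -6.4 17.6] [-0.06  1.2   0.34] 26.5
```

View pics/m6.png

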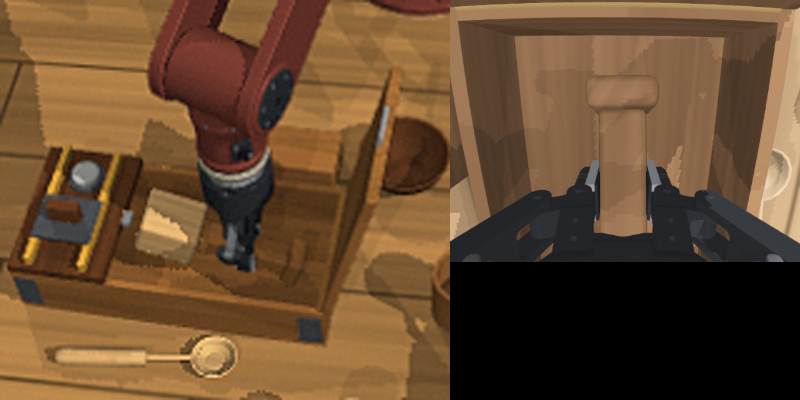

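Now the head clears the bolt (126,217), and the knob touches the floor. I'll keep lowering with minimum squeeze, ease the fingers open so it settles flat, then regrasp level.

Run:
```python
from h import *
def s(n): 
    o=get_obs(); print(n,round(o["t"],1),o["tcp_pos"].round(1),o["wrist_force"].round(1),round(o["grip_width"],1),round(float(np.max(o["grip_force"])),1)); return o["wrist_force"]
grip(24,20); s("20N")
for z in(32,30,28,26,24,22):
    f=s(z)
    if f[2]>24: break
    move_l(ch(0,79,z),speed=60)
for g in(26.5,27,27.5,28,28.5,29,30,32):
    grip(g); s(("g",g))
move_l(ch(0,79,22),speed=60); s("low"); grip(45); s("open")
im=get_image("scene")[130:290,130:310,::-1]; w=get_image("wrist")[:,:,::-1]
a=cv2.resize(im,(450,400),interpolation=cv2.INTER_CUBIC); b=cv2.resize(w,(350,262))
v=np.zeros((400,800,3),np.uint8); v[:400,:450]=a; v[:262,450:]=b; cv2.imwrite("pics/m7.png",v)
```

```text
20N 37.5 [ 525.7 -147.6   38.6] [-6.3 -6.4 17.7] 26.3 109.7
32 37.5 [ 525.7 -147.6   38.6] [-6.3 -6.4 17.7] 26.3 109.7
30 37.8 [ 526.3 -148.3   37.4] [-6.6 -6.7 20. ] 26.3 110.2
28 38.0 [ 527.2 -149.    35.7] [-6.1 -7.5 19.5] 26.6 110.1
26 38.3 [ 528.1 -149.6   34.2] [-5.1 -8.7 19.9] 26.5 110.6
24 38.5 [ 528.9 -150.1   32.5] [-5.2 -9.6 18.6] 26.5 110.4
22 38.8 [ 529.5 -150.5   30.8] [ -3.8 -10.4  19.3] 26.6 110.9
('g', 26.5) 39.3 [ 530.2 -150.7   28.9] [ -2.  -10.5  18.5] 26.9 82.4
('g', 27) 39.5 [ 530.1 -150.1   28.2] [-0.7 -9.8 14.3] 27.4 55.6
('g', 27.5) 39.7 [ 526.8 -146.5   24.7] [ 1.9 -2.3  3.8] 27.5 27.5
('g', 28) 39.9 [ 524.2 -144.4   22.2] [ 1.4 -2.6  3.3] 27.8 2.3
('g', 28.5) 40.1 [ 523.5 -143.9   21.6] [2.7 0.5 2.3] 28.7 1.0
('g', 29) 40.3 [ 523.1 -143.8   21.5] [1.1 1.2 1.1] 29.4 0.8
('g', 30) 40.6 [ 522.6 -143.9   21.4] [1.5 0.3 0.4] 29.7 0.2
('g', 32) 40.8 [ 522.9 -144.2   21.6] [-0.5  0.3  0.7] 32.3 0.0
low 41.0 [ 523.5 -144.4   21.9] [ 0.3 -0.  -0. ] 31.9 0.0
open 41.3 [ 523.6 -144.4   22. ] [-0.   0.7  0. ] 44.7 0.0
```

View pics/m7.png

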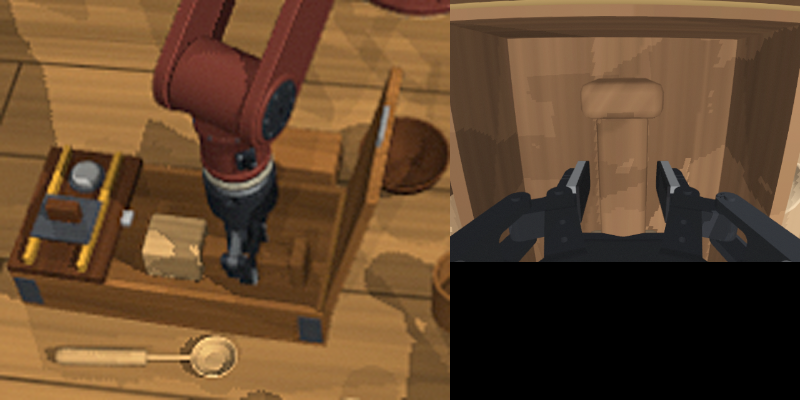

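The mallet lies level and centred in the open part, head at (173,245) clear of the bolt. Regrip and slide it under the deck.

Run:
```python
from h import *
def s(n): 
    o=get_obs(); print(n,round(o["t"],1),o["tcp_pos"].round(1),o["wrist_force"].round(1),round(o["grip_width"],1)); return o["wrist_force"]
print("knob rows if x_m=85 (far,near):",[(wproj([ch(0,79+d,60)])[0]*262/420+[0,0]).round(0) for d in(65,47)])
grip(25,40); s("grip")
move_l(ch(0,79,23),speed=30); b=s("b")
for y in np.arange(70,-38,-9.).tolist()+[-38]:
    move_l(ch(0,y,23),speed=90); f=get_obs()["wrist_force"]
    if np.abs(f-b).max()>12: s(("contact",y)); break
s(("end",y))
d=spot_in("mallet_knob","wrist") if get_image("wrist") is not None else 0
print([(round(e["score"],2),np.round(e["extent"]).tolist()) for e in d]); print("expect",wproj([ch(0,y+65,60),ch(0,y+47,60),ch(20,y+56,60),ch(-20,y+56,60)]).round(0).tolist())
```

```text
knob rows if x_m=85 (far,near): [array([173.,  76.]), array([173., 115.])]
grip 41.7 [ 523.8 -144.4   22.2] [-0.1 -0.3  1. ] 27.3
b 42.0 [ 522.9 -144.1   22.5] [-0.9 -0.8 -1.8] 27.3
('end', -38) 45.2 [ 518.4 -261.9   23.1] [ 0.1  0.8 -1.4] 27.7
[(0.91, [276.0, 253.0, 136.0, 251.0])]
expect [[278.0, 122.0], [278.0, 184.0], [347.0, 154.0], [209.0, 154.0]]
```

Run:
```python
from h import *
def s(n): 
    o=get_obs(); print(n,round(o["t"],1),o["tcp_pos"].round(1),o["wrist_force"].round(1),round(o["grip_width"],1))
move_l(ch(0,-38,21.3),speed=30); s("low"); grip(29); grip(45); s("open")
move_l(ch(0,-38,200),speed=200); wait(.3); s("up")
w=get_image("wrist")[:,:,::-1].copy(); uv=wproj([ch(x,y,z) for x,y,z in[(-20,27,60),(-20,9,60),(20,9,60),(20,27,60)]])
cv2.polylines(w,[np.round(uv).astype(np.int32)],True,(0,0,255),1)
goto(ch(-60,-140,330),[180,0,87.4])
a=cv2.resize(get_image("scene")[110:350,110:490,::-1],(450,284),interpolation=cv2.INTER_AREA)
a=cv2.resize(get_image("scene")[150:290,130:330,::-1],(450,315),interpolation=cv2.INTER_CUBIC); b=cv2.resize(w,(350,262)); t=cv2.resize(get_image("top")[90:320,130:480,::-1],(350,230))
v=np.zeros((492,800,3),np.uint8); v[:315,:450]=a; v[:262,450:]=b; v[262:,450:]=t; cv2.imwrite("pics/m8.png",v); s("end")
```

```text
low 45.5 [ 518.6 -261.4   22.1] [-2.1  0.6  5.3] 27.2
open 46.1 [ 518.2 -261.3   21.2] [ 0.  -0.8  0.7] 44.9
up 47.4 [ 517.8 -261.   198.8] [-0.3  1.1 -0. ] 44.9
end 48.3 [ 453.6 -358.5  327.1] [-0.1 -0.3 -1.6] 44.8
```

View pics/m8.png

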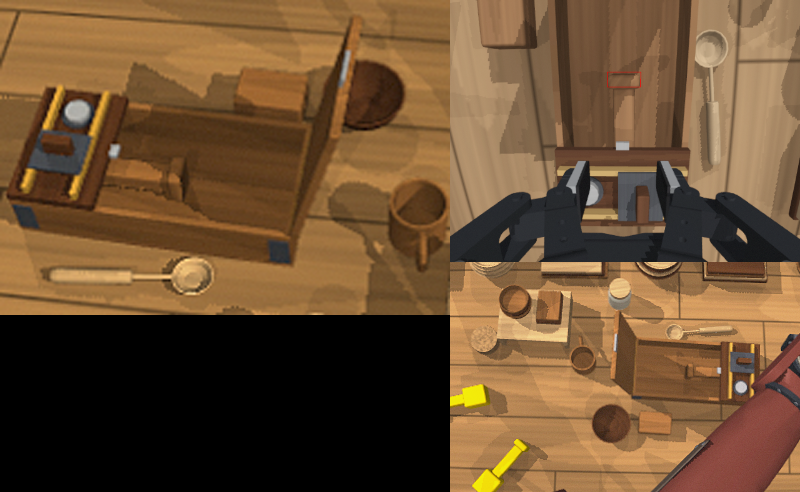

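The head is fully under the deck, with the handle and knob (scene 175,180; wrist 623,80) lying level in the open part. The lid is open and the wares are in place.

```bash
python3 -c "
from station import *
print(sign_off())"
```

```text
the job is handed in; nothing more can be done
None
```

The job is handed in at about 48 s of the 72 s allowed. The catch is fully aside, the lid stands open, and the mallet lies flat in the chest with its head under the deck and its handle in the open part. The other wares look undisturbed in the last pictures. On the way in the mallet's head struck the lid bolt (wrist force about 38 N, below the 120 N limit) and tipped in the grip; I levelled and regripped it before sliding it under.

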